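# Sweep the spent spark specimens off the sorting stand into their totes

## Robot

A 6-joint arm with a two-finger parallel gripper is mounted at the origin on the work surface. World frame = base frame: x ahead of the robot, y to its left, z up, the work surface at z = 0. Lengths are in m, angles in rad, forces in N, time in s.
With the tool pointing down it reaches from about 0.325 to 0.925 m from the base axis. Payload 3.1 kg.
Tool frame: the origin (TCP) lies midway between the tips of the shut fingers; the grasp point (between the pads) lies arm.pinch_z behind it (arm.pinch_z is the distance from the TCP to the grasp point, in m); z points along the fingers, y is the line along which they close (so a half turn about z gives the same grasp; the last joint's range is limited). The gripper opens to 85 mm and grips with 20 to 120 N. Pads are 22 mm wide; open, the fingers measure 114 mm over their backs; the gripper's body (76 mm by 85 mm) begins 54 mm behind the grasp point. The pads swing forward as they close: fully open they stand 13 mm farther back than shut.
Start: joints at [1.164, 0.217, 1.613, -0, 1.311, -0.112], TCP at [0.182, 0.598, 0.231] pointing down, gripper open.
Joint ranges: [-2.75, 2.75], [-0.78, 2.1], [0.31, 2.55], [-1.13, 4.27], [0.13, 2.63], [-2.58, 2.58]. Speed limits (rad/s): [2.79, 2.79, 3.14, 3.14, 3.14, 3.14].

## Interface

Orientations are given as a unit quaternion [w, x, y, z].
In Python, from plant import monitor, vision, arm gives the robot as it stands. The module is installed in compiled form; this text tells all that it offers.
- The arm moves only by the tool play_rows, never from a script. Its argument "commands" is a list of rows, each a list of 7 numbers: the turn, a rotation vector about the tool's x, y, z in rad, then the shift along the tool's x, y, z in cm, then the finger opening in cm, from 0 to 8.54. A call has 1 to 5 rows; each row shifts and turns the commanded pose from where the row before left it, along the tool's axes as they then stand; what a row does not reach is not made up. A row lasts 1/8 s, in which the tool goes at most 62.5 mm and 10.7 degrees, less where a joint would pass 70% of its speed; a pose out of reach is approached as far as the arm can. A call with a gripper value outside its range is refused whole. The fingers move at their own pace and stop on an object; "grip_force" is the grip in N (left out, the last holds). Time passes only in rows, so rows that do not move let the fingers close. It gives the time, the measured TCP pose, the force, the opening and the grip force at its end, in the units of the state.
- monitor.sense(): the state, without advancing time (a new reading comes with each control period).
- vision.grab_frame(name): name is "scene" or "top" or "wrist"; returns a dict with "color" (384x512x3 uint8, blue, green, red), "vertical_fov" (degrees; the focal length in pixels is half the picture's height over the tangent of half this angle, whatever the lens; pixels are square), "cx", "cy" (the principal point, pixels), "eye" and "rotation" of the camera in the world. Camera axes: x right, y down, z forward; pixel columns grow to the right and rows downward; lengths in m; the calibration is good to about 2 mm. The wrist camera is an equidistant fisheye: a pixel r from the principal point sees the ray r / f radians off the axis. A picture is of the moment at which its call begins. There is no depth.
- arm.sign_off(): hands the job in; it is judged then, once.
The state is a dict: "time_s": time; "joint_positions": joint angles; "joint_velocities": joint speeds; "joint_torque": joint torques, N m; "tcp_pos": TCP position; "tcp_rot": TCP orientation; "ft_force": force on the tool from outside, world axes, zero at the start; "moment": the same for the moment, N m; "grip_width": opening from 0.0 (shut) to 1.0 (fully open); "grasp_force": force on a finger pad.
Only numpy, scipy, OpenCV 4.12 (cv2) and the standard library are available. Lean on these libraries where they do the work, as an engineer would, in place of code of your own. Each camera call takes 0.05 s, during which the arm holds its last target. There are 200 camera calls.

## Task

Clear the spent metal specimens off the steel sorting stand: sweep the round pucks over the open end into the tote that already holds a puck, and the rectangular bar over the other end into the tote that already holds a bar. Slide them along the plate and let them drop in; do not pick them up. Leave what is already in the totes inside, and do not shift the bottle, brush and calliper on the desk.

Things in the scene. Friction and masses are not known exactly. Their poses are not given: they have to be found in the camera images.
- stand: Sorting stand, fixed: steel plate 330 (its x) x 260 mm (its y), top 100 mm above the desk, on four legs. The edges at x = +-165 mm carry a lip 18 mm above the plate, 3 mm thick; the ends at y = +-130 mm are open and level, a tote under each. Origin: on the desk under the plate's centre; x points away from the robot, y to the robot's left, turned by up to 0.12 rad.
- tote_a: The puck tote: open grey plastic, 300 (its x, along the stand's x) x 170 mm (its y), 85 mm high, walls and floor 3 mm, fixed under one open end of the stand, its inner rim 10 mm in from and 15 mm below the plate's edge. Its end of the stand (+y or -y) changes from run to run. Origin: centre of its underside. It already holds one loose puck.
- tote_b: The bar tote: open grey plastic, 300 (its x, along the stand's x) x 170 mm (its y), 85 mm high, walls and floor 3 mm, fixed under one open end of the stand, its inner rim 10 mm in from and 15 mm below the plate's edge. Its end of the stand (+y or -y) changes from run to run. Origin: centre of its underside. It already holds one loose bar.
- puck_1: Spent round puck to be sorted: solid steel disc, 60 mm diameter, 20 mm high, ground top with small grey spark burns, 0.3 to 0.6 kg. Starts flat on the plate, in one of three places 90 mm apart along the stand's x, within 50 mm of y = 0. Origin: centre of its underside; z up.
- puck_2: Spent round puck to be sorted, the same as puck_1: solid steel disc, 60 mm diameter, 20 mm high, ground top with small grey spark burns, 0.3 to 0.6 kg. Starts flat on the plate, in one of three places 90 mm apart along the stand's x, within 50 mm of y = 0. Origin: centre of its underside; z up.
- bar_1: Spent bar to be sorted: rectangular steel block 80 x 35 x 14 mm high, ground top with small grey spark burns, 0.2 to 0.4 kg; its x axis is along its 80 mm length. Starts flat on the plate, in one of three places 90 mm apart along the stand's x, within 50 mm of y = 0. Its length lies within 0.4 rad of the stand's x. Origin: centre of its underside; z up.
- puck_binned: Puck already lying in the puck tote, loose: solid steel disc, 60 mm diameter, 20 mm high, ground top with small grey spark burns, 0.3 to 0.6 kg. Origin: centre of its underside; z up.
- bar_binned: Bar already lying in the bar tote, loose: rectangular steel block 80 x 35 x 14 mm high, ground top with small grey spark burns, 0.2 to 0.4 kg; its x axis is along its 80 mm length. Origin: centre of its underside; z up.
- bottle: Bystander: white plastic bottle, 64 mm diameter, 170 mm tall, standing on the desk to the robot's right of the stand. Origin: centre of its underside.
- brush: Bystander: hand brush 180 mm long lying on the desk beyond the stand. Origin: in its middle, underneath.
- calliper: Bystander: digital calliper 210 mm long lying on the desk to the robot's left of the stand. Origin: near its middle, underneath.
- puck_1_mid (a point): Centre of puck_1, 10 mm above its origin.
- puck_2_mid (a point): Centre of puck_2, 10 mm above its origin.
- bar_1_mid (a point): Centre of bar_1, 7 mm above its origin.
- puck_binned_mid (a point): Centre of puck_binned, 10 mm above its origin.
- bar_binned_mid (a point): Centre of bar_binned, 7 mm above its origin.

How it is judged:
By the outcome, as a careful person would: the job done as asked, in the order asked, and still so for the second after the job is handed in, with the robot touching nothing.
It also fails if it takes over 48 s, if anything falls off the work surface, if the arm or the gripper's body presses on something with over 40 N, if the wrist force passes 120 N, or if a joint passes its speed limit or range.

## Working session

There is one attempt and no reset: what is moved stays moved. The work goes in short steps, Python scripts to look and compute and a tool call to move; the robot and the scene stay as the last step left them, time stands still between calls to the robot, and variables do not carry over. Pictures are saved under pics/ and viewed, at most 10 in all, crops included, and the job is handed in when it is done.

Besides the shell and the picture viewer there is one more tool, called after "Emit:" by a JSON object that holds its "op" and its "data". play_rows: Moves the arm, as the interface text tells. Its arguments: {"type":"object","properties":{"commands":{"type":"array"},"grip_force":{"type":"number"}},"required":["commands"]}

```bash
mkdir -p pics; python3 - <<'E'
from plant import monitor, vision, arm
import cv2,pickle,numpy as np
s=monitor.sense(); print({k:np.round(v,3) for k,v in s.items()}, arm.pinch_z)
F={}
for n in("top","scene"):
    f=vision.grab_frame(n);F[n]=f
    print(n,f["vertical_fov"],f["cx"],f["cy"],np.round(f["eye"],3),np.round(f["rotation"],3).tolist())
pickle.dump(F,open("F.pkl","wb"))
cv2.imwrite("pics/top0.png",cv2.resize(F["top"]["color"],(800,600)))
cv2.imwrite("pics/sc0.png",F["scene"]["color"])
E
```

```text
{'time_s': np.float64(0.0), 'joint_positions': array([ 1.164,  0.218,  1.615,  0.   ,  1.311, -0.112]), 'joint_velocities': array([ 0.   , -0.002,  0.003,  0.   ,  0.002,  0.   ]), 'joint_torque': array([ 1.0000e-03, -3.9684e+01, -3.0386e+01, -0.0000e+00,  1.0000e-02,
       -0.0000e+00]), 'tcp_pos': array([0.181, 0.597, 0.23 ]), 'tcp_rot': array([-0.   ,  0.147,  0.989, -0.001]), 'ft_force': array([ 0.428, -0.167,  0.245]), 'moment': array([ 0.033, -0.018,  0.001]), 'grasp_force': np.float64(0.0), 'grip_width': np.float64(0.998)} 0.0187
top 49.203390695338996 251.70921039405854 184.1513120087684 [ 0.428 -0.03   1.334] [-0.059, 0.713, -0.697, 0.047]
scene 43.6283774396268 262.91802657244546 190.9416445891284 [ 1.638 -0.862  1.199] [-0.386, 0.813, 0.398, -0.178]
```

View pics/top0.png

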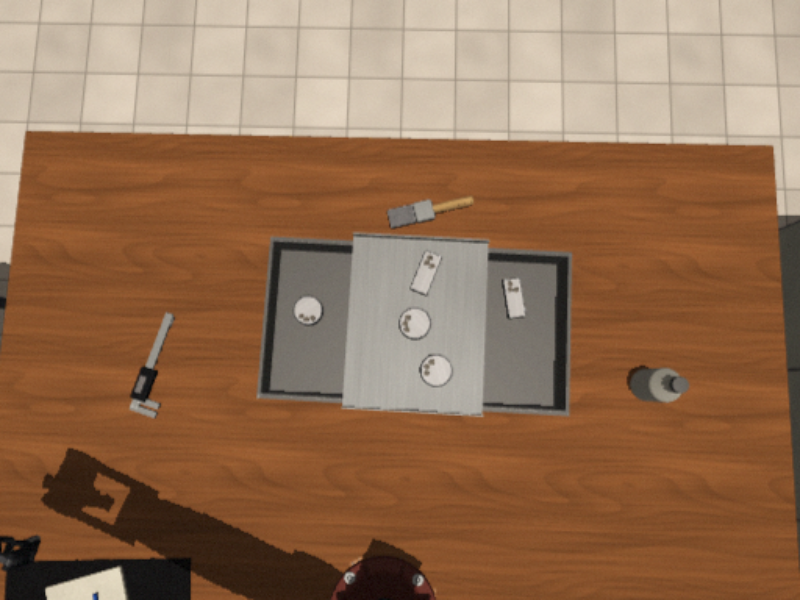

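View pics/sc0.png

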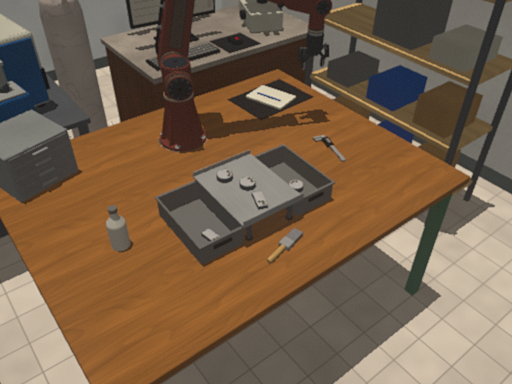

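The top view shows the puck tote at the robot's left (+y) and the bar tote at its right. On the plate, the bar is at (427,272) and the pucks are at (415,323) and (436,370), in 800x600 pixels. The scene view agrees.

```bash
cat > h.py <<'E'
import cv2,numpy as np
from scipy.spatial.transform import Rotation as R
def ray(f,px,z):
    px=np.atleast_2d(px).astype(float); fl=192/np.tan(np.radians(f["vertical_fov"])/2)
    d=np.c_[(px-[f["cx"],f["cy"]])/fl,np.ones(len(px))]
    r=np.array(f["rotation"]); r=r if r.shape==(3,3) else R.from_quat(np.roll(r,-1)).as_matrix()
    d=d@r.T; e=np.array(f["eye"]); return (e+d*((z-e[2])/d[:,2])[:,None])[:,:2]
def find(f,thr=190):
    g=f["color"].min(2); m=(g>thr).astype(np.uint8)
    m[:140]=0;m[280:]=0;m[:,:160]=0;m[:,380:]=0
    m=cv2.morphologyEx(m,cv2.MORPH_CLOSE,np.ones((5,5)))
    return [c for c in cv2.findContours(m,0,cv2.CHAIN_APPROX_NONE)[0] if cv2.contourArea(c)>60]
E
python3 - <<'E'
import pickle; from h import *
f=pickle.load(open("F.pkl","rb"))["top"]
print(f["color"][206,250],f["color"][206,265],f["color"][175,272])
for c in find(f):
    h=cv2.convexHull(c)[:,0]; 
    for z in(.12,.114): 
        w=ray(f,h,z); print(z,np.round(cv2.minAreaRect((w*1000).astype(np.float32)),1).tolist() if 0 else [np.round(x,1) for x in cv2.minAreaRect((w*1000).astype(np.float32))])
k=.64
print(np.round(ray(f,np.array([[353,234],[488,241],[483,415],[343,408]])*k,.1),4))
E
```

```text
[158 167 172] [194 202 208] [185 195 201]
0.12 [array([460.6, -88.9]), array([48.6, 45.9]), np.float64(0.7)]
0.114 [array([460.8, -89.2]), array([48.8, 46.1]), np.float64(0.7)]
0.12 [array([546.8, -53.8]), array([33.8, 47. ]), np.float64(86.8)]
0.114 [array([547.3, -53.9]), array([34. , 47.2]), np.float64(86.8)]
[[ 0.717   0.074 ]
 [ 0.7087 -0.1861]
 [ 0.3798 -0.1779]
 [ 0.3861  0.0814]]
```

```bash
python3 - <<'E'
import pickle; from h import *
f=pickle.load(open("F.pkl","rb"))["top"]
cv2.imwrite("pics/crop0.png",cv2.resize(f["color"][140:280,160:380],None,fx=3.6,fy=3.6,interpolation=cv2.INTER_CUBIC))
g=f["color"].min(2)
print(g[206,250:282],g[175,258:290])
for t in(168,172,176,180):
  for c in find(f,t):
    w=ray(f,cv2.convexHull(c)[:,0],.118)*1000
    print(t,[np.round(x,1) for x in cv2.minAreaRect(w.astype(np.float32))])
E
```

```text
[158 154 157 157 157  87 173 152 106  86 102 175 190 192 190 194 194 194
 193 194 193 194 192 191 189 122 147 155 161 161 161 159] [151 150 158 152 156 154 149 127 121 176 181 183 185 185 185 190 189 186
 188 177 128 149 157 154 150 157 155 150 148 151 153 149]
168 [array([438.7, -82.2]), array([180.1,  92.9]), np.float64(89.7)]
168 [array([547.1, -47.7]), array([51.4, 49.5]), np.float64(46.3)]
168 [array([565.2, 153.7]), array([44.4, 44. ]), np.float64(2.4)]
168 [array([ 598.2, -232.8]), array([67.2, 27.8]), np.float64(9.3)]
168 [array([643.3, -66.8]), array([29. , 73.8]), np.float64(69.4)]
172 [array([460. , -88.3]), array([50.4, 48.9]), np.float64(46.2)]
172 [array([546.3, -47. ]), array([50.7, 49.6]), np.float64(64.5)]
172 [array([566.6, 153.7]), array([41.2, 44.2]), np.float64(1.3)]
172 [array([ 598.1, -233.1]), array([66.8, 27.3]), np.float64(9.3)]
172 [array([643.2, -66.9]), array([28.9, 73.7]), np.float64(69.2)]
176 [array([460. , -88.3]), array([50.4, 48.9]), np.float64(46.2)]
176 [array([546.4, -48.5]), array([49.6, 49.4]), np.float64(1.3)]
176 [array([568.6, 151.6]), array([45. , 40.4]), np.float64(70.9)]
176 [array([ 598.5, -232.3]), array([65.6, 26. ]), np.float64(9.1)]
176 [array([643.7, -67. ]), array([28.9, 72.5]), np.float64(69.4)]
180 [array([460.7, -87.6]), array([48.6, 48.9]), np.float64(1.0)]
180 [array([547.8, -48.4]), array([46.7, 49.4]), np.float64(1.3)]
180 [array([571. , 153.7]), array([32.4, 44.1]), np.float64(1.3)]
180 [array([ 598.9, -233.2]), array([65.2, 24. ]), np.float64(8.0)]
180 [array([643.5, -67.5]), array([27.8, 72.5]), np.float64(69.4)]
```

View pics/crop0.png

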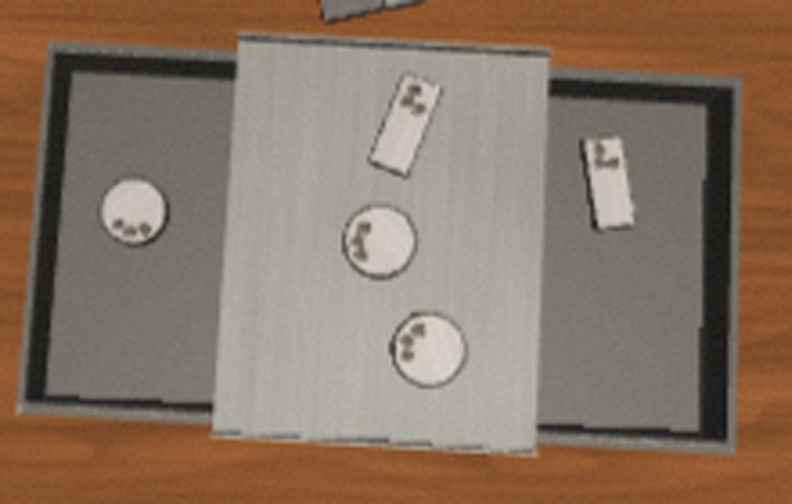

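Pucks are at (0.460,-0.088) and (0.547,-0.048). The bar is at (0.643,-0.067), turned about -0.36 rad, and the stand yaw is about -0.024. I'll push with the fingers partly open and spaced along the stand's x, so a puck sits between them. The pucks go first, to +y.

```bash
cat >> h.py <<'E'
def plan(tgt,n,phi=None,step=.186):
    "rows (shift in pre-turn axes) from the sensed pose to tgt in n rows"
    from plant import monitor
    s=monitor.sense(); q=s["tcp_rot"]; r=R.from_quat(np.roll(q,-1)).as_matrix()
    p=np.array(s["tcp_pos"]); a=np.arctan2(r[1,1],r[0,1])
    print("t",round(float(s["time_s"]),2),"tcp",np.round(p,4),"phi",round(float(a),3),"tilt",np.round(r[:2,2],3),"F",np.round(s["ft_force"],1),"w",round(float(s["grip_width"]),3))
    d=(np.array(tgt)-p)/n*100; left=0 if phi is None else a-phi
    for i in range(n):
        x=np.array([-np.sin(a),np.cos(a)]);y=np.array([np.cos(a),np.sin(a)])
        t=np.clip(left,-step,step); print([0,0,round(float(t),3)]+np.round([d[:2]@x,d[:2]@y,-d[2]],2).tolist()); a-=t;left-=t
E
python3 -c "
from h import *
plan((.4587,-.145,.2),15,-.024)"
```

```text
t 0.1 tcp [0.1812 0.5973 0.23  ] phi 1.276 tilt [-0.001 -0.002] F [-0.5  1.1 -0.4] w 0.996
[0, 0, 0.186, -3.21, -4.2, 0.2]
[0, 0, 0.186, -3.93, -3.53, 0.2]
[0, 0, 0.186, -4.51, -2.74, 0.2]
[0, 0, 0.186, -4.94, -1.86, 0.2]
[0, 0, 0.186, -5.2, -0.92, 0.2]
[0, 0, 0.186, -5.28, 0.06, 0.2]
[0, 0, 0.184, -5.18, 1.04, 0.2]
[0, 0, 0.0, -4.9, 1.97, 0.2]
[0, 0, 0.0, -4.9, 1.97, 0.2]
[0, 0, 0.0, -4.9, 1.97, 0.2]
[0, 0, 0.0, -4.9, 1.97, 0.2]
[0, 0, 0.0, -4.9, 1.97, 0.2]
[0, 0, 0.0, -4.9, 1.97, 0.2]
[0, 0, 0.0, -4.9, 1.97, 0.2]
[0, 0, 0.0, -4.9, 1.97, 0.2]
```

Emit:
{"op": "play_rows", "data": {"commands": [[0,0,0.186,-3.2,-4.2,0.2,3],[0,0,0.186,-3.9,-3.5,0.2,3],[0,0,0.186,-4.5,-2.7,0.2,3],[0,0,0.186,-4.9,-1.9,0.2,3],[0,0,0.186,-5.2,-0.9,0.2,3]], "grip_force": 40}}

```text
time_s: 0.72
tcp_pos: [0.2736, 0.3499, 0.2208]
tcp_rot: [0.0, 0.577, 0.817, -0.0]
ft_force: [1.0, -0.0, -0.2]
grip_width: 0.348
grasp_force: 0.0
```

Emit:
{"op": "play_rows", "data": {"commands": [[0,0,0.186,-5.3,0.1,0.2,3],[0,0,0.184,-5.2,1.0,0.2,3],[0,0,0,-4.9,2.0,0.2,3],[0,0,0,-4.9,2.0,0.2,3],[0,0,0,-4.9,2.0,0.2,3]]}}

```text
time_s: 1.35
tcp_pos: [0.3671, 0.1024, 0.211]
tcp_rot: [0.0, 0.715, 0.699, 0.0]
ft_force: [0.0, 0.2, 0.7]
grip_width: 0.354
grasp_force: 0.0
```

```bash
python3 -c "
from h import *
plan((.4587,-.145,.2),5,-.024)"
```

```text
t 1.35 tcp [0.3671 0.1024 0.211 ] phi -0.024 tilt [0. 0.] F [0.  0.2 0.7] w 0.354
[0, 0, 0.0, -4.9, 1.95, 0.22]
[0, 0, 0.0, -4.9, 1.95, 0.22]
[0, 0, 0.0, -4.9, 1.95, 0.22]
[0, 0, 0.0, -4.9, 1.95, 0.22]
[0, 0, 0.0, -4.9, 1.95, 0.22]
```

Emit:
{"op": "play_rows", "data": {"commands": [[0,0,0,-4.9,1.95,0.2,3],[0,0,0,-4.9,1.95,0.2,3],[0,0,0,-4.9,1.95,0.2,3],[0,0,0,-4.9,1.95,0.2,3],[0,0,0,-4.9,1.95,0.3,3]]}}

```text
time_s: 1.98
tcp_pos: [0.4588, -0.1449, 0.1999]
tcp_rot: [-0.0, 0.716, 0.698, 0.0]
ft_force: [0.8, 0.5, 0.4]
grip_width: 0.349
grasp_force: 0.0
```

Emit:
{"op": "play_rows", "data": {"commands": [[0,0,0,0,0,4.0,3],[0,0,0,0,0,3.0,3],[0,0,0,0,0,1.6,3],[0,0,0,0,0,0.8,3],[0,0,0,0,0,0,3]]}}

```text
time_s: 2.6
tcp_pos: [0.4589, -0.1431, 0.1065]
tcp_rot: [0.0, 0.715, 0.699, 0.0]
ft_force: [0.7, -1.4, 0.3]
grip_width: 0.352
grasp_force: 0.0
```

```bash
python3 - <<'E'
from h import *
from plant import vision
plan((.463,.09,.104),12,-.024)
f=vision.grab_frame("wrist");cv2.imwrite("pics/w1.png",f["color"])
E
```

```text
t 2.6 tcp [ 0.4589 -0.1431  0.1065] phi -0.024 tilt [ 0. -0.] F [ 0.7 -1.4  0.3] w 0.352
[0, 0, 0.0, 1.94, -0.01, 0.02]
[0, 0, 0.0, 1.94, -0.01, 0.02]
[0, 0, 0.0, 1.94, -0.01, 0.02]
[0, 0, 0.0, 1.94, -0.01, 0.02]
[0, 0, 0.0, 1.94, -0.01, 0.02]
[0, 0, 0.0, 1.94, -0.01, 0.02]
[0, 0, 0.0, 1.94, -0.01, 0.02]
[0, 0, 0.0, 1.94, -0.01, 0.02]
[0, 0, 0.0, 1.94, -0.01, 0.02]
[0, 0, 0.0, 1.94, -0.01, 0.02]
[0, 0, 0.0, 1.94, -0.01, 0.02]
[0, 0, 0.0, 1.94, -0.01, 0.02]
```

View pics/w1.png

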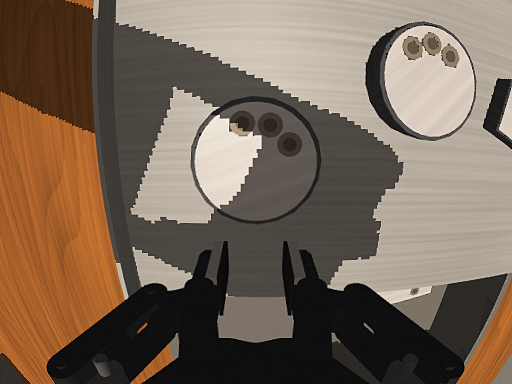

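The wrist view shows the puck at (255,160), centred ahead of the two fingers at (220,265) and (290,265), with the way clear. I'll push it.

Emit:
{"op": "play_rows", "data": {"commands": [[0,0,0,1.0,0,0.2,3],[0,0,0,1.5,0,0,3],[0,0,0,2,0,0,3],[0,0,0,2,0,0,3],[0,0,0,2,0,0,3]]}}

```text
time_s: 3.28
tcp_pos: [0.4613, -0.0575, 0.1051]
tcp_rot: [0.001, 0.715, 0.699, 0.0]
ft_force: [-0.3, -2.5, 0.3]
grip_width: 0.349
grasp_force: 1.2
```

Emit:
{"op": "play_rows", "data": {"commands": [[0,0,0,2.0,0,0,3],[0,0,0,2,0,0,3],[0,0,0,2,0,0,3],[0,0,0,1.5,0,0,3],[0,0,0,1.5,0,0,3]]}}

```text
time_s: 3.9
tcp_pos: [0.4634, 0.0323, 0.105]
tcp_rot: [0.001, 0.715, 0.699, 0.0]
ft_force: [0.1, -3.6, 3.1]
grip_width: 0.356
grasp_force: 1.8
```

Emit:
{"op": "play_rows", "data": {"commands": [[0,0,0,1.2,0,0,3],[0,0,0,1.2,0,0,3],[0,0,0,1.2,0,0,3],[0,0,0,1.2,0,0,3],[0,0,0,1.2,0,0,3]]}}

```text
time_s: 4.53
tcp_pos: [0.4637, 0.0928, 0.1037]
tcp_rot: [-0.001, 0.716, 0.699, -0.0]
ft_force: [-0.3, 1.0, -0.2]
grip_width: 0.35
grasp_force: 0.0
```

```bash
python3 - <<'E'
from h import *
from plant import vision
plan((.5457,-.108,.2),5,-.024)
f=vision.grab_frame("wrist");cv2.imwrite("pics/w2.png",f["color"])
E
```

```text
t 4.53 tcp [0.4637 0.0928 0.1037] phi -0.024 tilt [-0.001  0.001] F [-0.3  1.  -0.2] w 0.35
[0, 0, -0.0, -3.97, 1.74, -1.93]
[0, 0, 0.0, -3.97, 1.73, -1.93]
[0, 0, 0.0, -3.97, 1.73, -1.93]
[0, 0, 0.0, -3.97, 1.73, -1.93]
[0, 0, 0.0, -3.97, 1.73, -1.93]
```

View pics/w2.png

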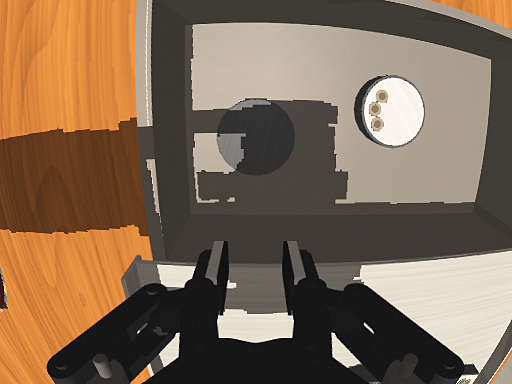

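The puck is flat in the tote at (255,137), beside the first one at (390,110). On to the second puck.

Emit:
{"op": "play_rows", "data": {"commands": [[0,0,0,0,0,-5,3],[0,0,0,-4.5,1.8,-1,3],[0,0,0,-5.2,2.3,0,3],[0,0,0,-5.2,2.3,0,3],[0,0,0,-5.0,2.3,0,3]]}}

```text
time_s: 5.2
tcp_pos: [0.5471, -0.1108, 0.1643]
tcp_rot: [0.0, 0.716, 0.698, 0.0]
ft_force: [0.8, -0.1, 0.2]
grip_width: 0.35
grasp_force: 0.0
```

```bash
python3 - <<'E'
from h import *
plan((.5457,-.108,.104),5,-.024)
E
```

```text
t 5.2 tcp [ 0.5471 -0.1108  0.1643] phi -0.024 tilt [0. 0.] F [ 0.8 -0.1  0.2] w 0.35
[0, 0, -0.0, 0.06, -0.03, 1.21]
[0, 0, 0.0, 0.06, -0.03, 1.21]
[0, 0, 0.0, 0.06, -0.03, 1.21]
[0, 0, 0.0, 0.06, -0.03, 1.21]
[0, 0, 0.0, 0.06, -0.03, 1.21]
```

Emit:
{"op": "play_rows", "data": {"commands": [[0,0,0,0,-0.1,2.5,3],[0,0,0,0,0,2.0,3],[0,0,0,0,0,1.0,3],[0,0,0,0,0,0.4,3],[0,0,0,0,0,0,3]]}}

```text
time_s: 5.82
tcp_pos: [0.5459, -0.1091, 0.1056]
tcp_rot: [0.0, 0.715, 0.699, 0.0]
ft_force: [0.1, 0.5, -0.5]
grip_width: 0.349
grasp_force: 0.0
```

Emit:
{"op": "play_rows", "data": {"commands": [[0,0,0,1.0,0,0,3],[0,0,0,1.5,0,0,3],[0,0,0,2,0,0,3],[0,0,0,2,0,0,3],[0,0,0,2,0,0,3]]}}

```text
time_s: 6.45
tcp_pos: [0.5481, -0.0232, 0.1059]
tcp_rot: [0.001, 0.715, 0.699, 0.0]
ft_force: [-0.5, -3.1, 2.8]
grip_width: 0.348
grasp_force: 1.9
```

Emit:
{"op": "play_rows", "data": {"commands": [[0,0,0,2.0,0,0,3],[0,0,0,2,0,0,3],[0,0,0,1.3,0,0,3],[0,0,0,1.2,0,0,3],[0,0,0,1.2,0,0,3]]}}

```text
time_s: 7.08
tcp_pos: [0.5496, 0.0532, 0.1054]
tcp_rot: [0.0, 0.716, 0.698, 0.0]
ft_force: [0.4, -3.3, 2.4]
grip_width: 0.35
grasp_force: 2.0
```

Emit:
{"op": "play_rows", "data": {"commands": [[0,0,0,1.2,0,0,3],[0,0,0,1.2,0,0,3],[0,0,0,0.9,0,0,3],[0,0,0,0,0,0,3]]}}

```text
time_s: 7.58
tcp_pos: [0.5499, 0.0865, 0.1049]
tcp_rot: [-0.0, 0.715, 0.699, -0.0]
ft_force: [0.1, -0.6, -0.3]
grip_width: 0.352
grasp_force: 0.0
```

```bash
python3 - <<'E'
from h import *
from plant import vision
plan((.645,-.0,.16),5,-.024)
f=vision.grab_frame("wrist");cv2.imwrite("pics/w3.png",f["color"])
E
```

```text
t 7.58 tcp [0.5499 0.0865 0.1049] phi -0.023 tilt [-0.001  0.   ] F [ 0.1 -0.6 -0.3] w 0.352
[0, 0, 0.001, -1.69, 1.94, -1.1]
[0, 0, 0.0, -1.68, 1.94, -1.1]
[0, 0, 0.0, -1.68, 1.94, -1.1]
[0, 0, 0.0, -1.68, 1.94, -1.1]
[0, 0, 0.0, -1.68, 1.94, -1.1]
```

View pics/w3.png

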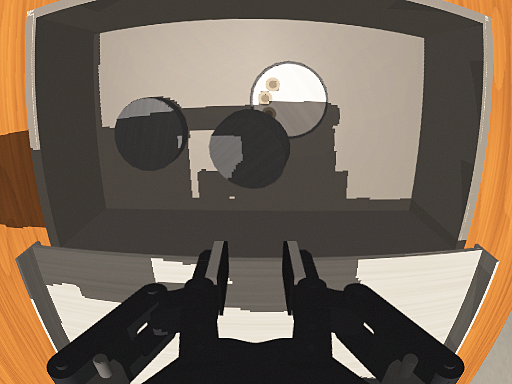

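All three pucks lie in the puck tote: (152,133), (250,148) and (290,100). Now the bar, pushed towards -y from its +y side.

Emit:
{"op": "play_rows", "data": {"commands": [[0,0,0,0,0,-4,4],[0,0,0,-1.5,2,-1.5,4],[0,0,0,-2.3,2.6,0,4],[0,0,0,-2.3,2.6,0,4],[0,0,0,-2.3,2.5,0,4]]}}

```text
time_s: 8.25
tcp_pos: [0.6459, -0.0019, 0.1603]
tcp_rot: [0.0, 0.716, 0.698, 0.0]
ft_force: [0.6, -0.5, 0.2]
grip_width: 0.472
grasp_force: 0.0
```

```bash
python3 - <<'E'
from h import *
from plant import vision
plan((.645,-.0,.102),5,-.024)
f=vision.grab_frame("wrist");cv2.imwrite("pics/w4.png",f["color"])
f=vision.grab_frame("top")
for c in find(f,174):
    w=ray(f,cv2.convexHull(c)[:,0],.114)*1000
    print([np.round(x,1) for x in cv2.minAreaRect(w.astype(np.float32))])
E
```

```text
t 8.25 tcp [ 0.6459 -0.0019  0.1603] phi -0.025 tilt [0. 0.] F [ 0.6 -0.5  0.2] w 0.472
[0, 0, -0.001, 0.04, -0.02, 1.17]
[0, 0, 0.0, 0.04, -0.02, 1.17]
[0, 0, 0.0, 0.04, -0.02, 1.17]
[0, 0, 0.0, 0.04, -0.02, 1.17]
[0, 0, 0.0, 0.04, -0.02, 1.17]
[array([569.5, 157.1]), array([41.4, 47.8]), np.float64(51.5)]
[array([ 598.9, -233. ]), array([70.3, 28.8]), np.float64(9.3)]
[array([ 533.5, -106.3]), array([142.2, 296.2]), np.float64(87.9)]
```

View pics/w4.png

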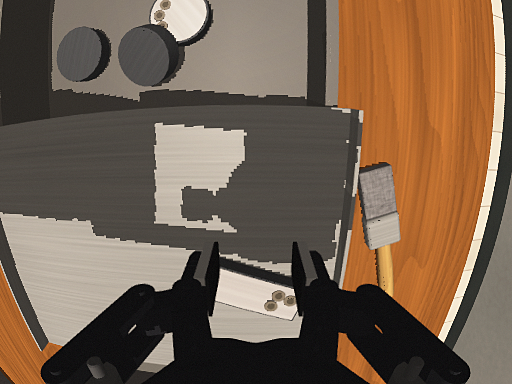

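The bar shows at (255,290), behind both finger tips and unmoved since the start. I'll lower the fingers and push it.

Emit:
{"op": "play_rows", "data": {"commands": [[0,0,0,0.3,0,2.5,4],[0,0,0,0,0,1.8,4],[0,0,0,0,0,1.0,4],[0,0,0,0,0,0.5,4],[0,0,0,0,0,0,4]]}}

```text
time_s: 8.98
tcp_pos: [0.6452, 0.0024, 0.1023]
tcp_rot: [-0.0, 0.715, 0.699, -0.0]
ft_force: [0.8, -0.5, -0.6]
grip_width: 0.466
grasp_force: 0.0
```

Emit:
{"op": "play_rows", "data": {"commands": [[0,0,0,-1.0,0,0,4],[0,0,0,-1.2,0,0,4],[0,0,0,-1.2,0,0,4],[0,0,0,-1.2,0,0,4],[0,0,0,-1.2,0,0,4]]}}

```text
time_s: 9.6
tcp_pos: [0.6438, -0.0562, 0.1023]
tcp_rot: [-0.0, 0.716, 0.698, 0.0]
ft_force: [-0.1, 1.5, 0.3]
grip_width: 0.47
grasp_force: 1.1
```

```bash
python3 - <<'E'
from h import *
from plant import vision
plan((.6413,-.195,.103),10,-.024)
f=vision.grab_frame("wrist");cv2.imwrite("pics/w5.png",f["color"])
E
```

```text
t 9.6 tcp [ 0.6438 -0.0562  0.1023] phi -0.024 tilt [0.    0.001] F [-0.1  1.5  0.3] w 0.47
[0, 0, -0.0, -1.39, 0.01, -0.01]
[0, 0, 0.0, -1.39, 0.01, -0.01]
[0, 0, 0.0, -1.39, 0.01, -0.01]
[0, 0, 0.0, -1.39, 0.01, -0.01]
[0, 0, 0.0, -1.39, 0.01, -0.01]
[0, 0, 0.0, -1.39, 0.01, -0.01]
[0, 0, 0.0, -1.39, 0.01, -0.01]
[0, 0, 0.0, -1.39, 0.01, -0.01]
[0, 0, 0.0, -1.39, 0.01, -0.01]
[0, 0, 0.0, -1.39, 0.01, -0.01]
```

View pics/w5.png

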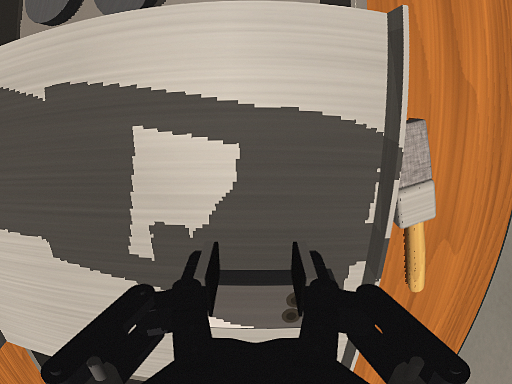

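The bar's rear face lies level at row 275, against both fingers and squared up. I'll carry on.

Emit:
{"op": "play_rows", "data": {"commands": [[0,0,0,-1.4,0,0,4],[0,0,0,-1.5,0,0,4],[0,0,0,-1.5,0,0,4],[0,0,0,-1.4,0,0,4],[0,0,0,-1.2,0,0,4]]}}

```text
time_s: 10.28
tcp_pos: [0.6421, -0.1267, 0.1023]
tcp_rot: [-0.0, 0.716, 0.698, 0.0]
ft_force: [0.3, 2.3, -0.1]
grip_width: 0.468
grasp_force: 1.2
```

Emit:
{"op": "play_rows", "data": {"commands": [[0,0,0,-1.2,0,0,4],[0,0,0,-1.2,0,0,4],[0,0,0,-1.2,0,0,4],[0,0,0,-1.2,0,0,4],[0,0,0,-1.2,0,0,4]]}}

```text
time_s: 10.9
tcp_pos: [0.6405, -0.1871, 0.1021]
tcp_rot: [0.0, 0.716, 0.699, -0.0]
ft_force: [0.3, -0.2, 0.4]
grip_width: 0.472
grasp_force: 0.0
```

Emit:
{"op": "play_rows", "data": {"commands": [[0,0,0,-1.0,0,0,4],[0,0,0,0,0,0,4],[0,0,0,0,0,-4,4],[0,0,0,3,0,-5,4],[0,0,0,5,0,-5,4]]}}

```text
time_s: 11.52
tcp_pos: [0.6424, -0.1215, 0.2382]
tcp_rot: [0.0, 0.716, 0.698, 0.0]
ft_force: [1.0, -0.0, 1.2]
grip_width: 0.466
grasp_force: 0.0
```

Emit:
{"op": "play_rows", "data": {"commands": [[0,0,0,5,-3,-3,4],[0,0,0,5,-3,-3,4],[0,0,0,5,-3,0,4],[0,0,0,5,-3,0,4],[0,0,0,5,-3,0,4]]}}

```text
time_s: 12.15
tcp_pos: [0.4997, 0.1291, 0.2939]
tcp_rot: [0.0, 0.715, 0.699, 0.0]
ft_force: [0.7, 1.3, -0.8]
grip_width: 0.467
grasp_force: 0.0
```

Emit:
{"op": "play_rows", "data": {"commands": [[0,0,0,5,-2,0,4],[0,0,0,5,-2,0,4],[0,0,0,5,-2,0,4],[0,0,0,5,0,0,4],[0,0,0,0,0,0,4]]}}

```text
time_s: 12.78
tcp_pos: [0.4447, 0.3317, 0.2936]
tcp_rot: [-0.0, 0.714, 0.7, 0.0]
ft_force: [-0.5, -0.4, 0.1]
grip_width: 0.467
grasp_force: 0.0
```

```bash
python3 - <<'E'
from h import *
from plant import vision
f=vision.grab_frame("top");cv2.imwrite("pics/t2.png",cv2.resize(f["color"],(800,600)))
E
```

```text
(no output)
```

View pics/t2.png

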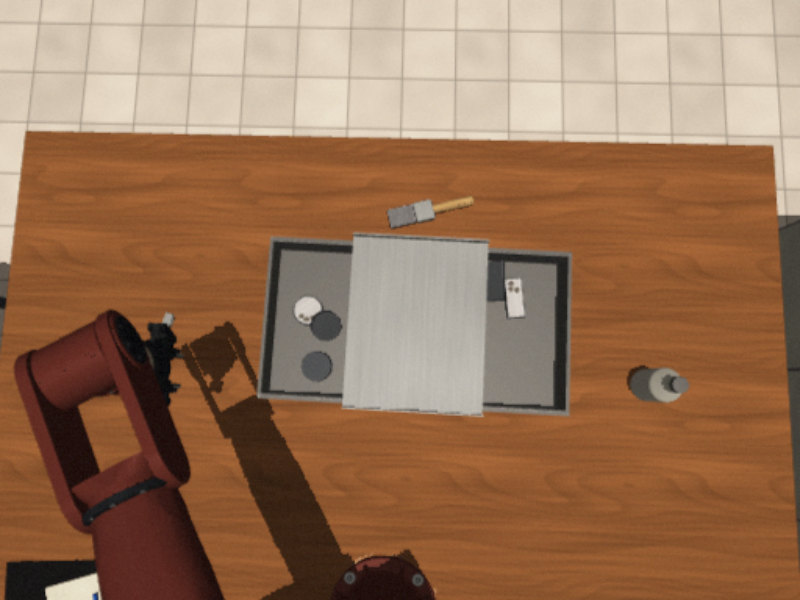

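The plate is empty. The three pucks are in the left tote at (308,310), (325,325) and (317,366). Both bars are in the right tote, the swept one dark side up at (496,282). The bottle and brush haven't moved, and the arm is clear of everything.

```bash
python3 -c "
from plant import arm
print(arm.sign_off())"
```

```text
the job is handed in; nothing more can be done
None
```

Job handed in after about 13 s: both pucks were swept into the puck tote, then the bar into the bar tote, with the earlier pieces still inside; the bottle and brush are unmoved, and the arm hid most of the calliper in the last picture but never went down near it.

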